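# Turn the jar carousel until the jam faces front

### The job

Turn the round jar carousel by pushing the upright posts on its rim until the jam jar (the wide one with the plain green lid and pinkish-red jam) stands directly in line with the red pointer on the carousel's foot, then let go. Do not touch the jars with the robot: all four must ride round standing upright in their places, and the things lying around the carousel stay where they are.

Things in the scene. Friction and masses are not known exactly. Their poses are not given: they have to be found in the camera images.
- foot: Fixed black round foot of the carousel, 200 mm across and 12 mm high. Origin: on the turning axis, at the worktop. A red pointer tongue sticks out of it along its own -x axis and roughly towards the robot, ending 176 mm from the axis, 7 mm high; it shows where the front is.
- turntable (a joint): Turning angle of the carousel deck on its foot, rad, growing anticlockwise seen from above; free to turn more than a full turn either way. Light friction (about 1 N at the rim turns it); it stays where it is left. At value 0 one of the eight rim posts lies on the foot's +x axis; at value q that post lies at angle q from the foot's +x axis, the others every 45 degrees.
- deck (a point): Where the turning axis meets the top of the deck: a wooden disc 260 mm across, its top at z = 26 mm. Eight upright aluminium finger posts, 12 mm thick with 15 mm black ball ends, stand on the deck on a circle of radius 120 mm about the axis, 45 degrees apart, reaching from the deck up to z = 125 mm, about as high as the jars. They turn with the deck.
- front_place (a point): The place where the jam jar's axis must come: 56 mm from the turning axis in the direction of the pointer, at the deck's top (z = 26 mm). Fixed to the foot.
- jam_jar: Jam jar with a plain green lid and pinkish-red jam, 78 mm across, 92 mm high (top at z = 118 mm), loose, standing on the deck about 56 mm from the axis. Origin: centre of its underside.
- peanut_jar: Peanut butter jar with a black lid, 65 mm across, 98 mm high, loose, standing on the deck like the jam jar. Origin: centre of its underside.
- spice_a: Slim spice jar with a dark lid (orange and green on top) and a green label, 44 mm across, 105 mm high (top at z = 131 mm), loose, standing on the deck like the jam jar. Origin: centre of its underside.
- spice_b: Slim spice jar with a dark lid (white on top) and a white and blue label, 41 mm across, 105 mm high, loose, standing on the deck like the jam jar. Origin: centre of its underside.
- garlic: Garlic bulb, 60 mm across, 59 mm high, loose on the worktop to the right of the carousel. Origin: centre of its underside.
- spread_tub: Yellow and green spread tub, 96 x 137 x 53 mm, loose on the worktop to the right of the carousel. Origin: centre of its underside.
- yoghurt_pot: White and red yoghurt pot, 72 mm across, 71 mm high, loose on the worktop to the right of the carousel. Origin: centre of its underside.
Not all that is in view belongs to the job. Of the things like the jam_jar, leave any that is purple; of the rest the larger one is meant. Leave any pink or turquoise look-alike of the spice_b alone.

How it is judged:
By the outcome, as a careful person would: the job done as asked, in the order asked, and still so for the second after the job is handed in, with the robot touching nothing.
It also fails if it takes over 61 s, if anything falls off the work surface, if the arm or the gripper's body presses on something with over 40 N, if the wrist force passes 120 N, or if a joint passes its speed limit or range.

### The arm

A 6-joint arm with a two-finger parallel gripper is mounted at the origin on the work surface; the furniture and walls round the work are solid. World frame = base frame: x ahead of the robot, y to its left, z up, the work surface at z = 0. Lengths are in m, angles in rad, forces in N, time in s.
With the tool pointing down it reaches from about 0.425 to 0.95 m from the base axis. Payload 3.5 kg.
Tool frame: the origin (TCP) lies at the very end of the fingers, on their centre line; the grasp point (between the pads) lies ctrl.tcp_to_grasp behind it (ctrl.tcp_to_grasp is the distance from the TCP to the grasp point, in m); z points along the fingers, y is the line along which they close (so a half turn about z gives the same grasp; the last joint's range is limited). The gripper opens to 85 mm and grips with 20 to 120 N. Pads are 22 mm wide; open, the fingers measure 114 mm over their backs; the gripper's body (76 mm by 85 mm) begins 54 mm behind the grasp point. The pads swing forward as they close: fully open they stand 13 mm farther back than shut.
Start: joints at [-1.39, 0.286, 1.577, -0, 1.279, -0.15], TCP at [0.219, -0.638, 0.231] pointing down, gripper open.
Joint ranges: [-2.77, 2.77], [-0.9, 2.22], [0.21, 2.48], [-1.53, 4.67], [0.24, 2.81], [-2.84, 2.84]. Speed limits (rad/s): [2.79, 2.79, 3.14, 3.14, 3.14, 3.14].

### API

Orientations are given as a unit quaternion [x, y, z, w].
In Python, from plant import ctrl gives the robot as it stands.
- The arm moves only by the shell command python3 -m inch 'ROWS' [FORCE]. ROWS is JSON, a list of rows, each an object with "slide": the shift along the tool's x, y, z in cm, a list of three; "turn": the turn about the tool's z in rad; "grip": the finger opening in cm, from 0 to 8.54. A call has 1 to 20 rows; each row is the pose to reach, as a shift and turn from the pose commanded when the call began, along the tool's axes at that moment; what a row does not reach only later rows make up. A row lasts 1/10 s, in which the tool goes at most 50 mm and 8.59 degrees, less where a joint would pass 70% of its speed; a pose out of reach is approached as far as the arm can. A call with a gripper value outside its range is refused whole. The fingers move at their own pace and stop on an object; FORCE is the grip in N (left out, the last holds). Time passes only in rows, so rows that repeat a pose let the fingers close. It gives the time, the measured TCP pose, the force, the opening and the grip force at its end, in the units of the state.
- ctrl.get_state(): the state, without advancing time (a new reading comes with each control period).
- ctrl.read_camera(name): name is "scene" or "top" or "wrist"; returns (picture, depth): 400x640x3 uint8, red, green, blue; 400x640 float32, m along the optical axis (not along the pixel's ray), 0 where there is no reading.
- ctrl.camera_info(name): a dict with "K" (3x3 intrinsics, pixels), "camera_from_world" (4x4, takes a point from world to camera coordinates); the wrist camera has in their place "T_tool_cam" (4x4, takes a point from camera to tool coordinates, whose origin is the TCP and whose axes are the flange's). Camera axes: x right, y down, z forward; pixel columns grow to the right and rows downward; lengths in m; the calibration is good to about 2 mm. A picture is of the moment at which its call begins: read the wrist's pose just before it. camera_info takes no time and is no camera call.
- ctrl.sign_off(): hands the job in; it is judged then, once.
The state is a dict: "time": time; "qpos": joint angles; "dq": joint speeds; "joint_efforts": joint torques, N m; "eef_pos": TCP position; "tcp_rot": TCP orientation; "contact_force": force on the tool from outside, world axes, zero at the start; "wrist_torque": the same for the moment, N m; "opening": opening from 0.0 (shut) to 1.0 (fully open); "finger_force": force on a finger pad.
Only numpy, scipy, OpenCV 4.12 (cv2) and the standard library are available. Lean on these libraries where they do the work, as an engineer would, in place of code of your own. Each camera call takes 0.05 s, during which the arm holds its last target. There are 200 camera calls.

## Working session

There is one attempt and no reset: what is moved stays moved. The work goes in short steps, Python scripts to look and compute and a shell command to move; the robot and the scene stay as the last step left them, time stands still between calls to the robot, and variables do not carry over. Pictures are saved under pics/ and viewed, at most 10 in all, crops included, and the job is handed in when it is done.

```bash
mkdir -p pics; ls; python3 - <<'E'
from plant import ctrl
import cv2,numpy as np
s=ctrl.get_state();print(s['time'],s['eef_pos'],s['tcp_rot'],s['opening'],ctrl.tcp_to_grasp)
for n in('scene','top'):
    p,d=ctrl.read_camera(n);cv2.imwrite(f'pics/{n}0.png',p[:,:,::-1]);np.savez(f'{n}0.npz',p=p,d=d)
    i=ctrl.camera_info(n);print(n,i['K'].tolist(),np.round(i['camera_from_world'],3).tolist())
E
```

```text
pics
0.0 [ 0.21914519 -0.63775298  0.22993867] [ 9.86356202e-01  1.64620994e-01 -1.28996048e-05 -1.17096826e-03] 1.0002281516532558 0.0187
scene [[474.74707460778546, 0.0, 324.6661794092286], [0.0, 474.74707460778546, 190.32117752457737], [0.0, 0.0, 1.0]] [[-0.207, 0.978, -0.006, 0.061], [0.842, 0.175, -0.51, -0.27], [-0.498, -0.11, -0.86, 1.567], [0.0, 0.0, 0.0, 1.0]]
top [[516.2316550832493, 0.0, 314.2779941925197], [0.0, 516.2316550832493, 201.66383153763363], [0.0, 0.0, 1.0]] [[0.008, -1.0, -0.002, 0.038], [-0.987, -0.008, -0.159, 0.358], [0.159, 0.004, -0.987, 1.643], [0.0, 0.0, 0.0, 1.0]]
```

View pics/top0.png

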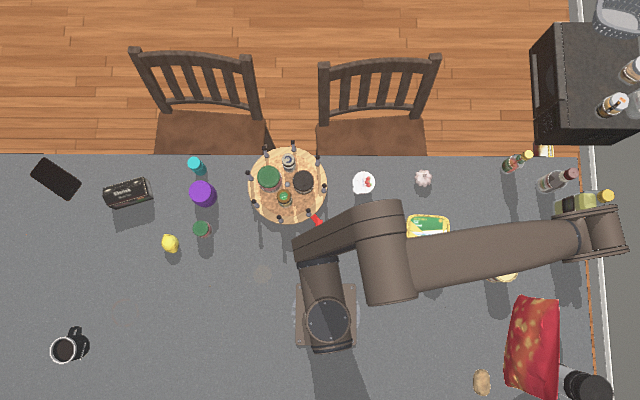

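View pics/scene0.png

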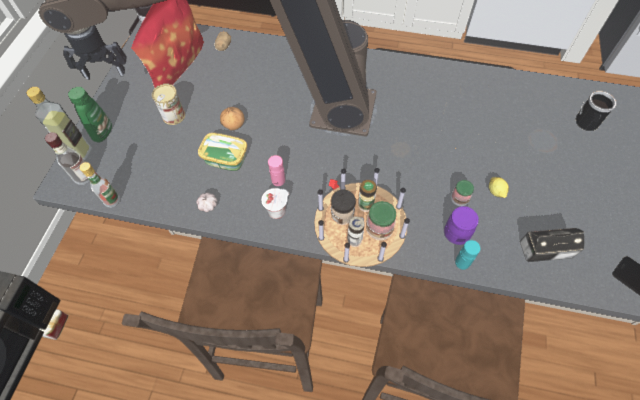

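Top view: the carousel is at about (287,186), with its red pointer at (316,219). Jam jar candidates are the large green lid on the deck at (269,178), a purple jar at (202,193) and a small green-lid jar on the worktop at (201,228). I choose the one on the deck and check it in a crop.

```bash
cat > h.py <<'E'
from plant import ctrl
import cv2,numpy as np
def ray(n,uv,z):
    i=ctrl.camera_info(n);K=i['K'];T=np.linalg.inv(i['camera_from_world'])
    d=T[:3,:3]@np.linalg.solve(K,[uv[0],uv[1],1.]);o=T[:3,3]
    return o+d*(z-o[2])/d[2]
def proj(n,P):
    i=ctrl.camera_info(n);c=i['camera_from_world']@np.r_[P,1];q=i['K']@c[:3];return q[:2]/q[2]
def blobs(n,p,lo,hi,box,amin=15):
    h=cv2.cvtColor(p,cv2.COLOR_RGB2HSV);m=cv2.inRange(h,np.array(lo),np.array(hi))
    k=np.zeros_like(m);x0,y0,x1,y1=box;k[y0:y1,x0:x1]=m[y0:y1,x0:x1]
    c,_=cv2.findContours(k,cv2.RETR_EXTERNAL,cv2.CHAIN_APPROX_NONE)
    return [q for q in c if cv2.contourArea(q)>=amin]
E
python3 - <<'E'
from h import *
a=np.load('top0.npz')['p'];b=np.load('scene0.npz')['p']
c1=cv2.resize(a[135:235,235:345],None,fx=5,fy=5,interpolation=cv2.INTER_CUBIC)[:,:,::-1]
c2=cv2.resize(b[160:270,305:415],None,fx=5,fy=5,interpolation=cv2.INTER_CUBIC)[:,:,::-1]
cv2.imwrite('pics/c1.png',c1);cv2.imwrite('pics/c2.png',c2)
for n,p,box in(('top',a,(235,135,345,235)),('scene',b,(305,160,415,270))):
    for nm,lo,hi,z in(('green',(40,60,30),(85,255,255),.118),('wood',(8,60,110),(25,200,255),.026),('red',(0,170,120),(6,255,255),.007)):
        for q in blobs(n,p,lo,hi,box):
            if len(q)<5: continue
            e=cv2.minEnclosingCircle(q);h=cv2.convexHull(q)
            el=cv2.fitEllipse(h) if len(h)>4 else None
            print(n,nm,cv2.contourArea(q),e[0],el, el and ray(n,el[0],z).round(4))
E
```

```text
top green 39.5 (283.31817626953125, 195.68182373046875) ((283.30029296875, 195.5408935546875), (7.378921985626221, 7.9489336013793945), 44.28002166748047) [0.3618 0.1357 0.118 ]
top green 359.0 (267.9984130859375, 176.3612060546875) ((267.9656066894531, 176.34278869628906), (21.972278594970703, 22.041763305664062), 120.37269592285156) [0.4216 0.1841 0.118 ]
top wood 5638.5 (301.5, 174.0) ((296.94586181640625, 168.53684997558594), (84.88972473144531, 120.27290344238281), 32.015350341796875) [0.4678 0.0985 0.026 ]
top wood 506.5 (249.0, 144.5) ((248.39828491210938, 142.686279296875), (29.766952514648438, 42.42301559448242), 7.7153496742248535) [0.554  0.2601 0.026 ]
top red 36.0 (315.9917907714844, 219.31967163085938) ((315.9004211425781, 219.4128875732422), (10.048483848571777, 11.498390197753906), 151.32347106933594) [0.3027 0.035  0.007 ]
scene green 461.0 (382.5, 212.5) ((382.1951904296875, 213.22088623046875), (23.84496307373047, 26.348928451538086), 111.22856140136719) [0.4251 0.1806 0.118 ]
scene green 47.5 (368.4756164550781, 185.89024353027344) ((368.27740478515625, 185.64346313476562), (7.543612957000732, 9.208457946777344), 95.66539764404297) [0.3496 0.1317 0.118 ]
scene wood 267.0 (330.5, 263.0) ((342.7353515625, 273.7001037597656), (16.838436126708984, 108.9769058227539), 106.34190368652344) [0.574  0.1072 0.026 ]
scene wood 4425.0 (360.05572509765625, 224.90672302246094) ((360.326904296875, 223.80294799804688), (85.65091705322266, 91.87274169921875), 99.22885131835938) [0.4203 0.1277 0.026 ]
```

View pics/c1.png

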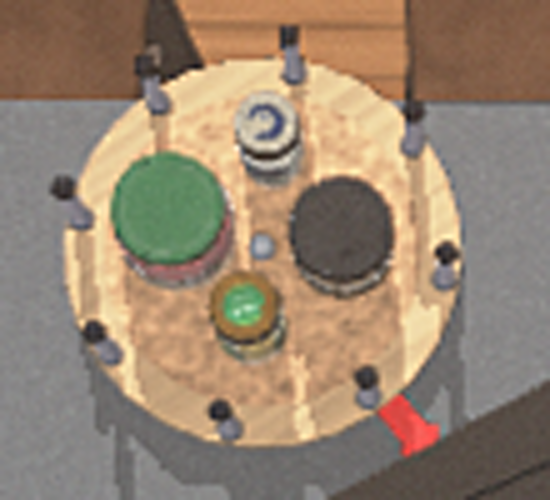

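View pics/c2.png

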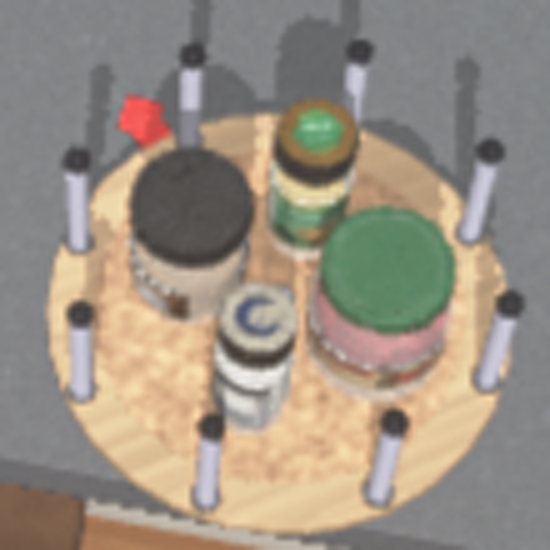

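The crops confirm the green-lidded jar with pink jam on the deck. The ball ends of the eight posts are visible in both views, so I use them to fit the axis and the deck angle.

```bash
python3 - <<'E'
from h import *
T=np.array([(289,38),(413,112),(445,253),(365,378),(220,411),(95,333),(64,188),(147,65)])/5+[235-.4,135-.4]
S=np.array([(192,55),(359,50),(489,151),(511,304),(395,423),(211,427),(81,314),(77,160)])/5+[305-.4,160-.4]
for n,U,red in(('top',T,[(385,408),(425,445)]),('scene',S,[(155,143),(135,105)])):
    P=np.array([ray(n,u,.119)[:2] for u in U])
    c=P.mean(0);r=np.linalg.norm(P-c,axis=1);a=np.degrees(np.arctan2(*(P-c).T[::-1]))
    print(n,'axis',c.round(4),'r',r.round(3),'a',a.round(1),'mod45',(a%45).round(1))
    for w in red:
        q=ray(n,np.array(w)/5+([234.6,134.6] if n=='top' else [304.6,159.6]),.007)[:2]
        print('red',q.round(4),np.linalg.norm(q-c).round(3),np.degrees(np.arctan2(*(q-c)[::-1])).round(1))
    j=ray(n,(267.97,176.34) if n=='top' else (382.2,213.2),.118)[:2]
    print('jam',j.round(4),np.linalg.norm(j-c).round(3),np.degrees(np.arctan2(*(j-c)[::-1])).round(1))
s=np.load('scene0.npz')['p']
for q in blobs('scene',s,(0,130,100),(10,255,255),(322,172,345,195),5)+blobs('scene',s,(170,130,100),(180,255,255),(322,172,345,195),5):
    m=cv2.moments(q);print(m['m10']/m['m00'],m['m01']/m['m00'],[ray('scene',v[0],.007)[:2].round(3).tolist() for v in cv2.approxPolyDP(q,1,True)])
for nm,z in (('yog_top',.071),):
    print(nm,ray('top',(364,182),z).round(3),'pink',ray('scene',(277,160),.1).round(3), 'base',ray('scene',(277,184),0).round(3))
print('smalljar',ray('top',(201,228),.05).round(3),'purple',ray('top',(202,190),.09).round(3))
E
```

```text
top axis [0.414  0.1296] r [0.118 0.12  0.119 0.119 0.12  0.12  0.12  0.12 ] a [  -9.4  -54.3  -99.2 -144.6  170.8  126.2   80.4   34.9] mod45 [35.6 35.7 35.8 35.4 35.8 36.2 35.4 34.9]
red [0.3132 0.0492] 0.129 -141.4
red [0.2891 0.0229] 0.164 -139.5
jam [0.4216 0.1841] 0.055 82.1
scene axis [0.4141 0.1266] r [0.12  0.121 0.119 0.121 0.12  0.12  0.119 0.12 ] a [-144.2  171.1  125.8   80.8   35.7   -9.3  -54.   -99.3] mod45 [35.8 36.1 35.8 35.8 35.7 35.7 36.  35.7]
red [0.3098 0.0358] 0.138 -138.9
red [0.2863 0.0189] 0.167 -139.9
jam [0.425  0.1806] 0.055 78.6
333.16828478964396 183.7249190938511 [[0.281, 0.016], [0.303, 0.014], [0.311, 0.028], [0.301, 0.041], [0.285, 0.032]]
yog_top [ 0.416 -0.117  0.071] pink [ 0.307 -0.135  0.1  ] base [ 0.327 -0.139  0.   ]
smalljar [0.267 0.399 0.05 ] purple [0.382 0.392 0.09 ]
```

Axis is about (0.414, 0.128), the pointer points at about -140° and the jam jar sits at about 80.5°, so the deck must turn about +139.5°. One stroke does this: straddle the post at -54° and carry it round to about 85°, which stays within reach the whole way.

```bash
python3 -m inch '[{"slide":[15,-17.5,0],"turn":0.4,"grip":4.5},{"slide":[15,-17.5,0],"turn":0.4,"grip":4.5},{"slide":[15,-17.5,0],"turn":0.4,"grip":4.5},{"slide":[15,-17.5,0],"turn":0.4,"grip":4.5},{"slide":[31,-36,0],"turn":0.85,"grip":4.5},{"slide":[31,-36,0],"turn":0.85,"grip":4.5},{"slide":[31,-36,0],"turn":0.85,"grip":4.5},{"slide":[31,-36,0],"turn":0.85,"grip":4.5},{"slide":[46.8,-54.6,0],"turn":1.27,"grip":4.5},{"slide":[46.8,-54.6,0],"turn":1.27,"grip":4.5},{"slide":[46.8,-54.6,0],"turn":1.27,"grip":4.5},{"slide":[46.8,-54.6,0],"turn":1.27,"grip":4.5},{"slide":[46.8,-54.6,0],"turn":1.27,"grip":4.5},{"slide":[46.8,-54.6,0],"turn":1.27,"grip":4.5},{"slide":[46.8,-54.6,0],"turn":1.27,"grip":4.5},{"slide":[46.8,-54.6,0],"turn":1.27,"grip":4.5},{"slide":[46.8,-54.6,0],"turn":1.27,"grip":4.5},{"slide":[46.8,-54.6,0],"turn":1.27,"grip":4.5}]' 40
python3 - <<'E'
from h import *
s=ctrl.get_state();print(s['time'],s['eef_pos'],s['tcp_rot'],s['opening'],s['qpos'])
p,d=ctrl.read_camera('wrist');cv2.imwrite('pics/w1.png',p[:,:,::-1])
i=ctrl.camera_info('wrist');print(i['K'].tolist(),i['T_tool_cam'].round(3).tolist())
E
```

```text
time: 1.9
eef_pos: [0.4841, 0.0293, 0.2309]
tcp_rot: [0.892, -0.453, -0.0, 0.0]
contact_force: [-0.8, -0.2, -0.9]
opening: 0.527
finger_force: 0.0
1.9 [0.48412065 0.02931994 0.23090327] [ 8.91586314e-01 -4.52850527e-01 -3.35041455e-04  3.64089685e-04] 0.5272112205733924 [-1.48827229e-01 -1.41994944e-01  2.03091978e+00 -5.04632418e-04
  1.25353353e+00  2.36204664e+00]
[[299.26801170177885, 0.0, 317.04666962995054], [0.0, 299.26801170177885, 196.39107700962032], [0.0, 0.0, 1.0]] [[-0.0, -0.953, -0.304, 0.079], [1.0, -0.0, 0.0, 0.0], [-0.0, -0.304, 0.953, -0.144], [0.0, 0.0, 0.0, 1.0]]
```

View pics/w1.png

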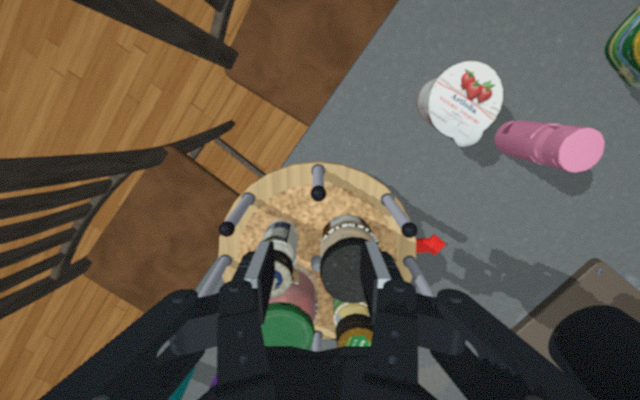

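The wrist view shows the target post's ball at (318,192), the red pointer from (416,243) to its tip at (446,244), and the gripper straddling the post line. Now I check these positions.

```bash
cat >> h.py <<'E'
from scipy.spatial.transform import Rotation as Ro
def wray(uv,z,pos,q):
    i=ctrl.camera_info('wrist');W=np.eye(4);W[:3,:3]=Ro.from_quat(q).as_matrix();W[:3,3]=pos;W=W@i['T_tool_cam']
    d=W[:3,:3]@np.linalg.solve(i['K'],[uv[0],uv[1],1.]);o=W[:3,3];return o+d*(z-o[2])/d[2]
E
python3 - <<'E'
from h import *
s=ctrl.get_state();A=np.array([.414,.128])
for n,uv,z in(('ball0',(318,192),.119),('ballL',(227,228),.119),('ballR',(410,229),.119),('ballRR',(422,292),.119),('base0',(318,168),.03),('tip',(446,244),.007),('tipA',(433,236),.007),('tipB',(434,251),.007),('root',(417,244),.007)):
    P=wray(uv,z,s['eef_pos'],s['tcp_rot'])[:2];print(n,P.round(4),np.linalg.norm(P-A).round(4),np.degrees(np.arctan2(*(P-A)[::-1])).round(1))
E
```

```text
ball0 [0.4839 0.0274] 0.1225 -55.2
ballL [0.5317 0.1055] 0.1198 -10.8
ballR [0.3933 0.006 ] 0.1237 -99.6
ballRR [0.338  0.0506] 0.1085 -134.5
base0 [0.485  0.0252] 0.125 -55.4
tip [0.2789 0.0118] 0.1782 -139.3
tipA [0.3014 0.0134] 0.1607 -134.5
tipB [0.2849 0.0292] 0.1626 -142.6
root [0.3109 0.035 ] 0.1389 -138.0
```

```bash
python3 -m inch '[{"slide":[0,0,5],"turn":0,"grip":4.5},{"slide":[0,0,8],"turn":0,"grip":4.5},{"slide":[0,0,11],"turn":0,"grip":4.5},{"slide":[0,0,13.5],"turn":0,"grip":4.5},{"slide":[0,0,15.5],"turn":0,"grip":4.5},{"slide":[0,0,15.5],"turn":0,"grip":4.5},{"slide":[0,0,15.5],"turn":0,"grip":4.5}]'
python3 - <<'E'
import numpy as np
for a in (1,2,3.5,5,6.5,8,10,12.5,15,18,21,24,27,30,33,36,39,42,45,48,51,54):
    r=np.radians(a);print(a,round(12*np.cos(r)-12,2),round(-12*np.sin(r),2),round(-r,3))
E
```

```text
time: 2.65
eef_pos: [0.4845, 0.0289, 0.0766]
tcp_rot: [0.891, -0.453, -0.0, 0.0]
contact_force: [0.6, 0.7, 0.6]
opening: 0.528
finger_force: 0.0
1 -0.0 -0.21 -0.017
2 -0.01 -0.42 -0.035
3.5 -0.02 -0.73 -0.061
5 -0.05 -1.05 -0.087
6.5 -0.08 -1.36 -0.113
8 -0.12 -1.67 -0.14
10 -0.18 -2.08 -0.175
12.5 -0.28 -2.6 -0.218
15 -0.41 -3.11 -0.262
18 -0.59 -3.71 -0.314
21 -0.8 -4.3 -0.367
24 -1.04 -4.88 -0.419
27 -1.31 -5.45 -0.471
30 -1.61 -6.0 -0.524
33 -1.94 -6.54 -0.576
36 -2.29 -7.05 -0.628
39 -2.67 -7.55 -0.681
42 -3.08 -8.03 -0.733
45 -3.51 -8.49 -0.785
48 -3.97 -8.92 -0.838
51 -4.45 -9.33 -0.89
54 -4.95 -9.71 -0.942
```

```bash
python3 -m inch '[{"slide":[0,-0.42,0],"turn":-0.035,"grip":4.5},{"slide":[-0.05,-1.05,0],"turn":-0.087,"grip":4.5},{"slide":[-0.08,-1.36,0],"turn":-0.113,"grip":4.5},{"slide":[-0.12,-1.67,0],"turn":-0.14,"grip":4.5},{"slide":[-0.18,-2.08,0],"turn":-0.175,"grip":4.5},{"slide":[-0.28,-2.6,0],"turn":-0.218,"grip":4.5},{"slide":[-0.41,-3.11,0],"turn":-0.262,"grip":4.5},{"slide":[-0.59,-3.71,0],"turn":-0.314,"grip":4.5},{"slide":[-0.8,-4.3,0],"turn":-0.367,"grip":4.5},{"slide":[-1.04,-4.88,0],"turn":-0.419,"grip":4.5},{"slide":[-1.31,-5.45,0],"turn":-0.471,"grip":4.5},{"slide":[-1.61,-6.0,0],"turn":-0.524,"grip":4.5},{"slide":[-1.94,-6.54,0],"turn":-0.576,"grip":4.5},{"slide":[-2.29,-7.05,0],"turn":-0.628,"grip":4.5},{"slide":[-2.67,-7.55,0],"turn":-0.681,"grip":4.5},{"slide":[-3.08,-8.03,0],"turn":-0.733,"grip":4.5},{"slide":[-3.51,-8.49,0],"turn":-0.785,"grip":4.5},{"slide":[-3.51,-8.49,0],"turn":-0.785,"grip":4.5}]'
python3 - <<'E'
from h import *
p,d=ctrl.read_camera('scene');q,d=ctrl.read_camera('top')
cv2.imwrite('pics/s2.png',np.hstack([cv2.resize(x,None,fx=2.6,fy=2.6) for x in(p[140:280,290:430],q[120:260,220:360])])[:,:,::-1])
E
```

```text
time: 4.45
eef_pos: [0.5326, 0.1092, 0.0764]
tcp_rot: [0.997, -0.076, 0.0, -0.0]
contact_force: [-0.1, -0.3, -0.1]
opening: 0.527
finger_force: 0.0
```

View pics/s2.png

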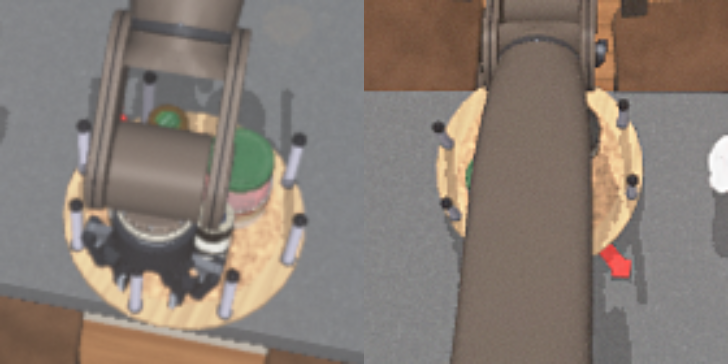

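The post sits between the fingers and the jars are upright and riding along. The pointer is now fully visible in the top view, so I continue.

```bash
python3 -m inch '[{"slide":[-0.01,-0.42,0],"turn":-0.035,"grip":4.5},{"slide":[-0.05,-1.05,0],"turn":-0.087,"grip":4.5},{"slide":[-0.12,-1.67,0],"turn":-0.14,"grip":4.5},{"slide":[-0.22,-2.29,0],"turn":-0.192,"grip":4.5},{"slide":[-0.41,-3.11,0],"turn":-0.262,"grip":4.5},{"slide":[-0.59,-3.71,0],"turn":-0.314,"grip":4.5},{"slide":[-0.8,-4.3,0],"turn":-0.367,"grip":4.5},{"slide":[-1.04,-4.88,0],"turn":-0.419,"grip":4.5},{"slide":[-1.31,-5.45,0],"turn":-0.471,"grip":4.5},{"slide":[-1.61,-6.0,0],"turn":-0.524,"grip":4.5},{"slide":[-1.94,-6.54,0],"turn":-0.576,"grip":4.5},{"slide":[-2.29,-7.05,0],"turn":-0.628,"grip":4.5},{"slide":[-2.67,-7.55,0],"turn":-0.681,"grip":4.5},{"slide":[-3.08,-8.03,0],"turn":-0.733,"grip":4.5},{"slide":[-3.51,-8.49,0],"turn":-0.785,"grip":4.5},{"slide":[-3.97,-8.92,0],"turn":-0.838,"grip":4.5},{"slide":[-4.45,-9.33,0],"turn":-0.89,"grip":4.5},{"slide":[-4.45,-9.33,0],"turn":-0.89,"grip":4.5}]'
python3 -m inch '[{"slide":[-0.01,-0.42,0],"turn":-0.035,"grip":4.5},{"slide":[-0.05,-1.05,0],"turn":-0.087,"grip":4.5},{"slide":[-0.12,-1.67,0],"turn":-0.14,"grip":4.5},{"slide":[-0.22,-2.29,0],"turn":-0.192,"grip":4.5},{"slide":[-0.41,-3.11,0],"turn":-0.262,"grip":4.5},{"slide":[-0.59,-3.71,0],"turn":-0.314,"grip":4.5},{"slide":[-0.8,-4.3,0],"turn":-0.367,"grip":4.5},{"slide":[-1.04,-4.88,0],"turn":-0.419,"grip":4.5},{"slide":[-1.31,-5.45,0],"turn":-0.471,"grip":4.5},{"slide":[-1.61,-6.0,0],"turn":-0.524,"grip":4.5},{"slide":[-1.94,-6.54,0],"turn":-0.576,"grip":4.5},{"slide":[-2.29,-7.05,0],"turn":-0.628,"grip":4.5},{"slide":[-2.67,-7.55,0],"turn":-0.681,"grip":4.5},{"slide":[-2.95,-7.87,0],"turn":-0.715,"grip":4.5},{"slide":[-2.95,-7.87,0],"turn":-0.715,"grip":4.5},{"slide":[-2.95,-7.87,0],"turn":-0.715,"grip":4.5}]'
python3 - <<'E'
from h import *
p,d=ctrl.read_camera('scene');q,d=ctrl.read_camera('top');np.savez('b.npz',p=p,q=q)
cv2.imwrite('pics/s3.png',np.hstack([cv2.resize(x,None,fx=2.6,fy=2.6) for x in(p[140:280,290:430],q[120:260,220:360])])[:,:,::-1])
E
```

```text
time: 6.35
eef_pos: [0.5023, 0.2079, 0.0763]
tcp_rot: [0.933, 0.36, -0.0, -0.0]
contact_force: [-0.2, 0.6, 0.0]
opening: 0.527
finger_force: 0.0
time: 7.95
eef_pos: [0.4281, 0.2461, 0.0764]
tcp_rot: [0.748, 0.663, 0.0, -0.0]
contact_force: [0.7, 0.5, 0.5]
opening: 0.525
finger_force: 0.0
```

View pics/s3.png

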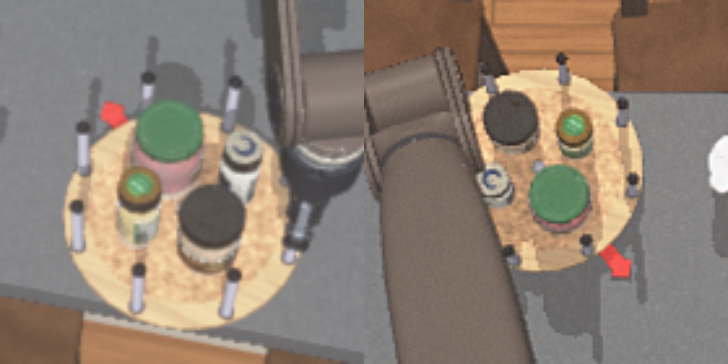

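The jam jar is at about (560,197) in the right crop and nearly at the pointer line. All four jars are upright, so I measure the remaining angle.

```bash
cat > m.py <<'E'
from h import *
import sys
D=np.load(sys.argv[1])
for n,p,c,box in(('top',D['q'],(.414,.1296),(250,130,345,235)),('scene',D['p'],(.4141,.1266),(305,165,415,270))):
    for q in blobs(n,p,(40,60,30),(85,255,255),box,150):
        el=cv2.fitEllipse(cv2.convexHull(q));P=ray(n,el[0],.118)[:2]-c;print(n,'jam',cv2.contourArea(q),np.array(el[1]).round(1),np.linalg.norm(P).round(4),np.degrees(np.arctan2(*P[::-1])).round(2))
    for q in blobs(n,p,(0,150,110),(8,255,255),box,15):
        m=cv2.moments(q);P=ray(n,(m['m10']/m['m00'],m['m01']/m['m00']),.007)[:2]-c;print(n,'red',m['m00'],np.linalg.norm(P).round(4),np.degrees(np.arctan2(*P[::-1])).round(2))
        t=max((ray(n,v[0],.007)[:2]-c for v in q),key=np.linalg.norm);print('   tip',np.linalg.norm(t).round(4),np.degrees(np.arctan2(*t[::-1])).round(2))
E
python3 m.py b.npz
```

```text
top jam 363.0 [22.1 22.2] 0.0552 -149.09
top red 62.5 0.1489 -139.69
   tip 0.1712 -140.86
scene jam 425.0 [23.1 25.1] 0.0525 -148.18
scene red 43.5 0.1549 -139.45
   tip 0.1698 -139.69
```

```bash
python3 -m inch '[{"slide":[0,-0.21,0],"turn":-0.017,"grip":4.5},{"slide":[-0.02,-0.63,0],"turn":-0.052,"grip":4.5},{"slide":[-0.05,-1.05,0],"turn":-0.087,"grip":4.5},{"slide":[-0.09,-1.46,0],"turn":-0.122,"grip":4.5},{"slide":[-0.13,-1.75,0],"turn":-0.147,"grip":4.5},{"slide":[-0.15,-1.88,0],"turn":-0.157,"grip":4.5},{"slide":[-0.15,-1.88,0],"turn":-0.157,"grip":4.5},{"slide":[-0.15,-1.88,0],"turn":-0.157,"grip":4.5}]'
python3 - <<'E'
from h import *
s=ctrl.get_state();w,_=ctrl.read_camera('wrist')
p,d=ctrl.read_camera('scene');q,d=ctrl.read_camera('top');np.savez('c.npz',p=p,q=q,w=w,pos=s['eef_pos'],rot=s['tcp_rot'])
E
python3 m.py c.npz
```

```text
time: 8.85
eef_pos: [0.4091, 0.2468, 0.0764]
tcp_rot: [0.694, 0.72, -0.0, -0.0]
contact_force: [-0.1, -0.0, -0.5]
opening: 0.524
finger_force: 0.1
top jam 362.0 [21.9 22.4] 0.0553 -140.69
top red 65.5 0.1483 -139.79
   tip 0.1712 -140.86
scene jam 431.0 [23.1 25.2] 0.0527 -138.81
scene red 43.0 0.1551 -139.42
   tip 0.1698 -139.69
```

Top and scene views average out to within about 0.2° of the pointer. I lift clear and check from nearby with the wrist camera.

```bash
python3 -m inch '[{"slide":[0,0,-1],"turn":0,"grip":4.5},{"slide":[0,0,-3],"turn":0,"grip":4.5},{"slide":[0,0,-6],"turn":0,"grip":4.5},{"slide":[0,0,-10],"turn":0,"grip":4.5},{"slide":[0,0,-14],"turn":0,"grip":4.5},{"slide":[0,0,-18],"turn":0,"grip":4.5},{"slide":[0,0,-18],"turn":0,"grip":4.5},{"slide":[-4,0.5,-18],"turn":0,"grip":4.5},{"slide":[-8,1,-18],"turn":0,"grip":4.5},{"slide":[-12,2,-18],"turn":0,"grip":4.5},{"slide":[-16,3,-18],"turn":0,"grip":4.5},{"slide":[-20,4,-18],"turn":0,"grip":4.5},{"slide":[-23,5,-18],"turn":0,"grip":4.5},{"slide":[-25,5,-18],"turn":0,"grip":4.5},{"slide":[-25,5,-18],"turn":0,"grip":4.5},{"slide":[-25,5,-18],"turn":0,"grip":4.5}]'
python3 - <<'E'
from h import *
s=ctrl.get_state();w,_=ctrl.read_camera('wrist');q,_=ctrl.read_camera('top');p,_=ctrl.read_camera('scene')
np.savez('d.npz',p=p,q=q,w=w,pos=s['eef_pos'],rot=s['tcp_rot']);cv2.imwrite('pics/w4.png',w[:,:,::-1])
E
python3 m.py d.npz
```

```text
time: 10.6
eef_pos: [0.468, -0.0011, 0.2561]
tcp_rot: [0.694, 0.72, -0.0, -0.001]
contact_force: [-1.0, 1.1, -0.7]
opening: 0.529
finger_force: 0.0
scene jam 429.0 [23.2 25.1] 0.0527 -138.21
scene red 42.0 0.1557 -139.25
   tip 0.1698 -139.69
```

View pics/w4.png

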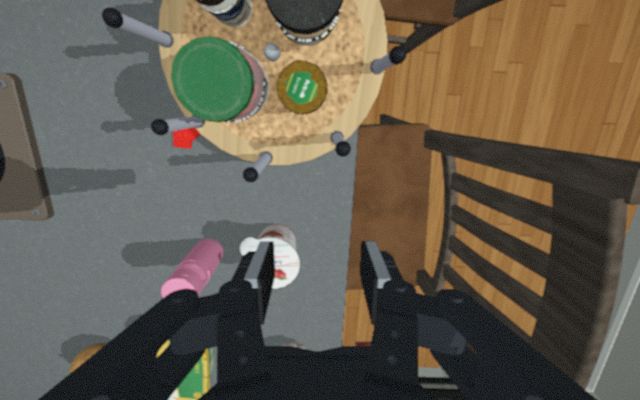

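The wrist view shows the green lid at about (213,79), the red pointer at (185,138), the hub at (272,50) and five post balls. I measure the jar angle from these.

```bash
python3 - <<'E'
from h import *
from scipy.optimize import least_squares
D=np.load('d.npz');w=D['w'];r=lambda uv,z:wray(uv,z,D['pos'],D['rot'])[:2]
B=np.array([r(u,.118) for u in((112,18),(159,127),(251,174),(344,149),(398,55))])
f=lambda v:(B-v[:2]-.12*np.c_[np.cos(v[2]+np.radians(45)*np.arange(5)),np.sin(v[2]+np.radians(45)*np.arange(5))]).ravel()
v=min((least_squares(f,[.414,.128,a]) for a in(-3.1,-2,0,2)),key=lambda o:o.cost);c=v.x[:2]
print('axis',c,'deck',np.degrees(v.x[2])%45,'res mm',np.abs(v.fun).max()*1e3)
h=r((272,50),.035);print('hub',h)
for C in(c,np.array([.414,.128])):
  for n,lo,hi,z,am in(('jam',(50,90,40),(85,255,255),.118,1500),('red',(0,150,110),(8,255,255),.007,60)):
    for q in blobs('w',w,lo,hi,(150,20,260,160),am):
        e=cv2.fitEllipse(cv2.convexHull(q));P=r(e[0],z)-C
        print(n,np.round(e[0],1),np.round(e[1],1),np.linalg.norm(P).round(4),np.degrees(np.arctan2(*P[::-1])).round(2))
        if n=='red':
            for k in cv2.approxPolyDP(q,1.5,True)[:,0]:
                t=r(k,z)-C;print('  ',k,np.linalg.norm(t).round(3),np.degrees(np.arctan2(*t[::-1])).round(1))
# deck angle from first views vs now
E
```

```text
axis [0.4133169  0.12557911] deck 40.390860323049225 res mm 1.355776297897779
hub [0.41361399 0.12774658]
jam [212.1  78.8] [77.5 86.8] 0.0534 -139.82
red [185.4 137.5] [20.3 28.8] 0.1547 -139.2
   [199 133] 0.137 -136.3
   [195 128] 0.136 -139.5
   [176 131] 0.159 -144.0
   [173 133] 0.164 -144.1
   [174 145] 0.174 -140.1
   [190 147] 0.16 -134.8
   [191 141] 0.153 -136.3
jam [212.1  78.8] [77.5 86.8] 0.0555 -138.37
red [185.4 137.5] [20.3 28.8] 0.1568 -138.69
   [199 133] 0.139 -135.7
   [195 128] 0.138 -138.9
   [176 131] 0.161 -143.5
   [173 133] 0.166 -143.6
   [174 145] 0.176 -139.6
   [190 147] 0.162 -134.3
   [191 141] 0.155 -135.8
```

All three views put the jar within about 0.5° of the pointer. The deck has turned about 139.6°, the jars are upright and the arm is clear.

```bash
python3 -c "
from plant import ctrl
print(ctrl.sign_off())"
```

```text
the job is handed in; nothing more can be done
None
```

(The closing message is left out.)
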